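# Drop the lid of the burr case onto a finger and lower it shut

## Task

Close the burr case before grinding starts: with a fingertip push the red piece of the stay aside to the case's left, so that the propped lid comes down on the outside of your finger, and lower the lid gently on the finger until it is fully shut, without letting it slam. Do not force the lid or lift it further open, leave everything else on the bench and in the case where it is, and take the hand clear.

Things in the scene. Friction and masses are not known exactly. Their poses are not given: they have to be found in the camera images.
- case: Blue steel case for carving burrs, fixed to the table, 170 mm deep (its x), 220 mm wide (its y), 70 mm tall, open on top. Origin under its centre on the table; its x axis points to the hinge side (away from the robot), y to its left, z up; turned by up to 0.3 rad.
- lid (a joint): Angle of the lid in rad: 0 shut (flat on the rim), growing as it opens; starts propped at 0.80. The lid is a blue plate 170 x 220 x 6 mm, 0.2 to 0.35 kg, hinged on the far rim. Unpropped it falls shut in about half a second. An upright finger in front of its yellow edge carries it (under 5 N): the lip leans on the finger's outside and slides down it as the finger retreats, until shut.
- lid_hinge (a point): Middle of the lid's hinge line, 85 mm behind the case's origin (along its x) and 70.5 mm above the table. The hinge line runs along the case's y. The axes of this point turn with the lid.
- lid_lip (a point): Middle of the round yellow edge (10 mm thick, 220 mm long along the case's y) of the lip sweeping out and up from the lid's free edge. It turns with the lid, 220 mm from the hinge along the plate and 50 mm above it. Propped: 263 mm above the table, 118 mm in front of the hinge, level with the plate's own edge. Shut: 120 mm above the table, 50 mm in front of the case.
- stay (a joint): Angle of the stay propping the lid, rad: 0 upright (propping), growing to 0.9 as its top swings out to the case's left (+y). Pivot on the case's left wall, 30 mm above the table. The lid's pin rests on its flat top; pushed out 0.1 rad (20 mm at the red piece, under 2 N) the pin slips off and the lid falls. Freed of the pin it swings the rest of the way out by itself and stays out.
- stay_tip (a point): Upper end of the stay's red finger piece, an upright red rod 12 mm thick and 85 mm long below this point. At the start it stands 150 mm in front of the hinge (32 mm in front of the yellow edge), 60 mm to the left of the case's middle, upper end 253 mm above the table. Push it to the case's left.
- jade_egg: loose pale green jade egg, 46 mm wide and 55 mm tall, standing to the right of the case; origin under its centre
- jade_bowl: loose dark green jade bowl, 80 mm wide and 38 mm tall, to the right of the case; origin under its centre
- jade_blank: loose dark green jade block 50 x 35 x 25 mm on the table in front of the case's right half; origin under its centre
- pendant: loose pale jade disc, 44 mm across and 8 mm thick, lying inside the case; origin under its centre
- handpiece: loose blue rotary handpiece about 125 mm long and 24 mm high lying on the table near the robot; origin under its middle, its x axis along it
- oil_bottle: loose amber bottle, 44 mm wide and 90 mm tall, on the right; origin under its centre
- brush: loose hand brush lying on the table on the left; origin under its middle, its x axis along it
- cup: loose white cup, 68 mm wide and 75 mm tall, on the left; origin under its centre

How it is judged (in metres and radians):
On the way, in this order (a step that is already met when the one before it is completed fails the run):
1. the stay is pushed aside (value of joint stay above 0.06 rad), for 0.02 s.
2. the lid, part way down, rides on the fingers (value of joint lid between 0.1 and 0.72 rad and contact force between the fingers and lid above 0.1 N and velocity of joint lid above -1.2 rad/s), for 0.15 s.
At the end, for the whole second after the job is handed in: The lid is shut (within 0.03 rad) and at rest, and the stay has swung out to the side (more than 0.4 rad) (value of joint lid below 0.03 rad and value of joint stay above 0.4 rad and velocity of joint lid between -0.05 and 0.05 rad/s); the robot touches nothing.
It fails at once if the lid slams: it comes down faster than 1.2 rad/s (about 0.27 m/s at the yellow edge) within the last 0.12 rad before shut (value of joint lid below 0.12 rad and velocity of joint lid below -1.2 rad/s).
It fails at once if the lid is lifted more than 0.1 rad above its propped angle (value of joint lid above 0.9 rad).
It fails at once if the lid is gripped or forced with more than 28 N (contact force between the fingers and lid above 28 N).
It fails at once if something else on the bench or in the case is moved by more than 15 mm (distance of any of jade_egg, jade_bowl, jade_blank, pendant, handpiece, oil_bottle, brush, cup from where it was at the start of the episode above 0.015 m).
It also fails if it takes over 48 s, if anything falls off the work surface, if the arm or the gripper's body presses on something with over 40 N, if the wrist force passes 120 N, or if a joint passes its speed limit or range.

## Robot

A 7-joint arm with a two-finger parallel gripper is mounted at the origin on the work surface. World frame = base frame: x ahead of the robot, y to its left, z up, the work surface at z = 0. Lengths are in m, angles in degrees, forces in N, time in s.
With the tool pointing down it reaches from about 0.4 to 0.85 m from the base axis. Payload 4.5 kg.
Tool frame: the origin (TCP) lies midway between the tips of the shut fingers; the grasp point (between the pads) lies 19 mm behind it; z points along the fingers, y is the line along which they close (so a half turn about z gives the same grasp; the last joint's range is limited). The gripper opens to 88 mm and grips with 3 to 60 N. Pads are 18 mm wide; open, the fingers measure 123 mm over their backs; the gripper's body (75 mm by 187 mm) begins 45 mm behind the grasp point.
Start: joints at [72.926, 39.483, -11.15, 89.685, 9.013, 51.709, -12.324], TCP at [0.204, -0.591, 0.239] pointing down, gripper open.
Joint ranges: [-172.22, 172.22], [-26.19, 119.32], [-84.43, 86.54], [7.71, 146.69], [-57.33, 237.33], [2.42, 119.75], [-152.13, 152.13]. Speed limits (degrees/s): [147.25, 147.25, 180, 180, 180, 180, 180].

## Interface

Orientations are given as a 3x3 rotation matrix whose columns are the frame's x, y, z axes.
In Python, from station import movep, line_to, move_j, ungrasp, close_gripper, wait, ik, capture, camera_model, IKError, job_done, current_time_s, current_q, current_dq, current_joint_torque, current_eef_pos, current_orientation, current_contact_force, current_torque, current_width, current_grip_force gives the robot as it stands. The module is installed in compiled form; this text tells all that it offers. Calls block until the motion is done:
- movep(position, orientation): joint-space move of the TCP to a pose.
- line_to(position, rot=None, velocity=0.15, force_limit=None): straight line of the TCP; rot=None keeps the orientation; velocity is the mean speed in m/s. With force_limit (N) it stops when the force on the tool has changed by that much, and returns True; else False.
- move_j(angles): joint-space move.
- ungrasp() and close_gripper(force=None): open the fingers fully, or close them until they stop; force is the grip in N (None keeps the last).
- wait(seconds).
- ik(position, orientation): joint angles nearest the present ones, or None.
- capture(name): name is "scene" or "top" or "wrist"; returns the picture (420x560x3 uint8, red, green, blue); there is no depth.
- camera_model(name): a dict with "fx", "fy", "cx", "cy" (pixels), "k1" (the pictures are not rectified: a ray, as slopes to the right and down, at radius r is drawn at 1 + k1 r^2 times it, then the intrinsics apply), "world_from_camera" (4x4, takes a point from camera to world coordinates). Camera axes: x right, y up, looking along -z (the intrinsics and any distortion apply to the point x, -y, -z); pixel columns grow to the right and rows downward; lengths in m; the calibration is good to about 2 mm. A picture is of the moment at which its call begins: read the wrist's pose just before it. camera_model takes no time and is no camera call; for the wrist camera it gives the pose at the moment of the call.
A pose or a line that the arm cannot do raises IKError and nothing moves.
- job_done(): hands the job in; it is judged then, once.
Readings, each from a call of its own:
- current_time_s(): time.
- current_q(): joint angles.
- current_dq(): joint speeds.
- current_joint_torque(): joint torques, N m.
- current_eef_pos(): TCP position.
- current_orientation(): TCP orientation.
- current_contact_force(): force on the tool from outside, world axes, zero at the start.
- current_torque(): the same for the moment, N m.
- current_width(): finger opening in m.
- current_grip_force(): force on a finger pad.
Only numpy, scipy, OpenCV 4.12 (cv2) and the standard library are available. Lean on these libraries where they do the work, as an engineer would, in place of code of your own. Each camera call takes 0.05 s, during which the arm holds its last target. There are 200 camera calls.

## Working session

There is one attempt and no reset: what is moved stays moved. The work goes in short steps, each a Python script; the robot and the scene stay as the last script left them, time stands still between calls to the robot, and variables do not carry over. Pictures are saved under pics/ and viewed, at most 10 in all, crops included, and the job is handed in when it is done.

```bash
mkdir -p pics
python3 - <<'E'
from station import *
import cv2,numpy as np
for n in("scene","top"):
    im=capture(n); cv2.imwrite(f"pics/{n}.png",cv2.resize(im[:,:,::-1],(800,600),interpolation=cv2.INTER_CUBIC)); cv2.imwrite(f"{n}_raw.png",im[:,:,::-1])
    m=camera_model(n); print(n,m["fx"],m["fy"],m["cx"],m["cy"],m["k1"],np.round(m["world_from_camera"],3).tolist())
print(current_time_s(),np.round(current_orientation(),3).tolist(),current_width())
E
```

```text
scene 425.4429561545361 425.4429561545361 282.8764115631918 212.64844824918438 -0.042507122301405596 [[0.962, 0.171, -0.215, 0.279], [-0.274, 0.644, -0.714, -0.892], [0.016, 0.746, 0.666, 1.019], [0.0, 0.0, 0.0, 1.0]]
top 380.4520674439489 380.4520674439489 285.15456264587186 208.40601991464376 -0.012841063689618619 [[-0.021, 0.988, -0.15, 0.386], [-0.999, -0.025, -0.024, 0.009], [-0.028, 0.15, 0.988, 1.196], [0.0, 0.0, 0.0, 1.0]]
0.1 [[0.945, 0.326, -0.001], [0.326, -0.945, 0.001], [-0.0, -0.002, -1.0]] 0.08815953600046353
```

View pics/scene.png

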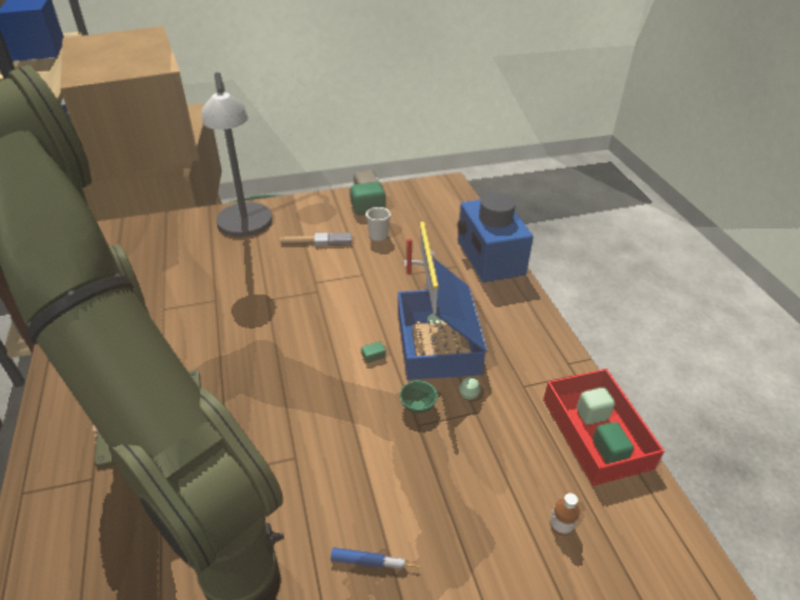

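View pics/top.png

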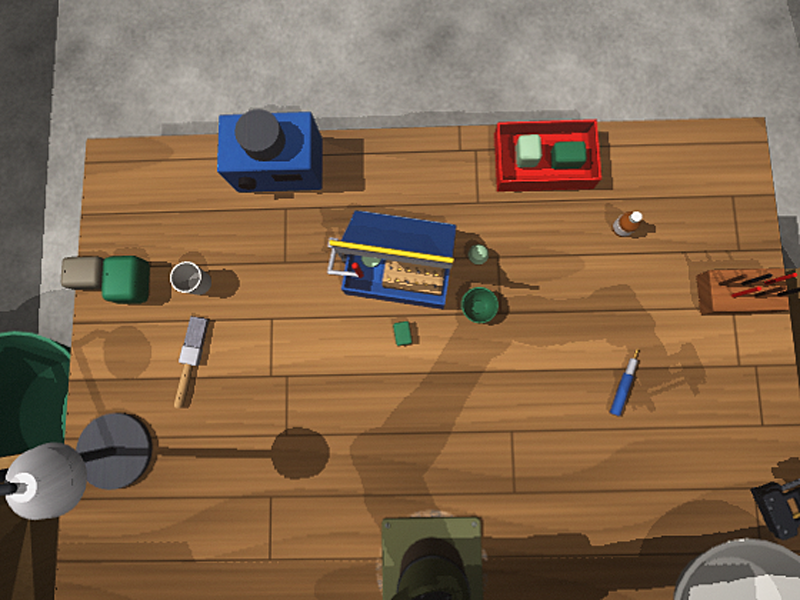

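The scene view shows the case at about (440,330) with the lid propped and the red rod at (408,255). In the top view the lip runs from (330,243) to (453,261) and the red tip is near (357,268). I'll enlarge both.

Run:
```python
import cv2
a=cv2.imread("top_raw.png")[140:220,220:330]; b=cv2.imread("scene_raw.png")[150:270,260:350]
cv2.imwrite("pics/tc.png",cv2.resize(a,None,fx=7,fy=7,interpolation=cv2.INTER_CUBIC))
cv2.imwrite("pics/sc.png",cv2.resize(b,None,fx=5,fy=5,interpolation=cv2.INTER_CUBIC))
```

```text
(no output)
```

View pics/tc.png

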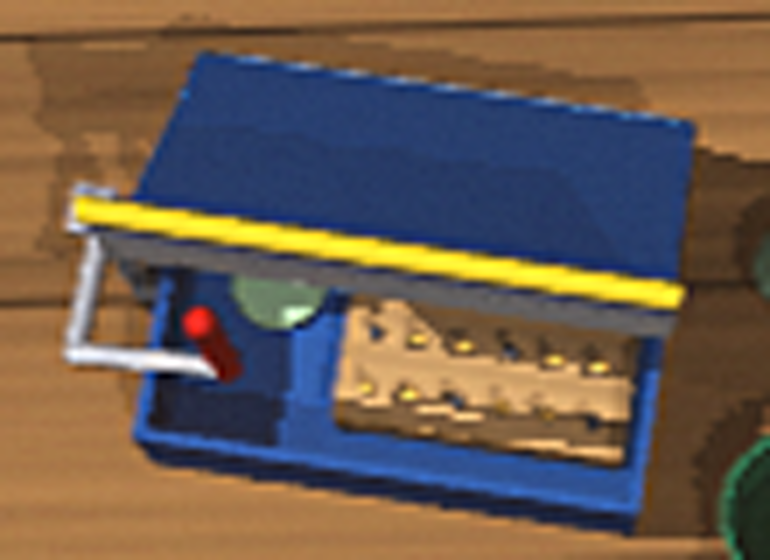

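View pics/sc.png

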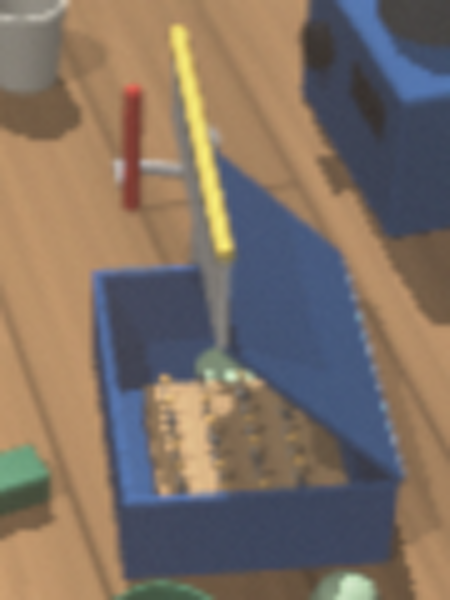

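Crop readings (divide by the scale and add the offset):

| Point | Top crop | Scene crop |
|---|---|---|
| Lip left end | (75,210) | (178,28) |
| Lip right end | (684,296) | (226,250) |
| Red tip | (198,318) | (132,90) |
| Hinge corners | (205,55), (694,125) | – |

I'll fit the case pose to all of these.

```bash
cat > h.py <<'E'
import numpy as np
from station import *
def proj(n,P):
    m=camera_model(n); T=np.linalg.inv(m["world_from_camera"]); p=T[:3,:3]@P+T[:3,3]
    s=np.array([p[0],-p[1]])/-p[2]; s=s*(1+m["k1"]*(s@s)); return np.array([m["fx"]*s[0]+m["cx"],m["fy"]*s[1]+m["cy"]])
def W(c,p):
    cs,sn=np.cos(c[2]),np.sin(c[2]); return np.array([c[0]+cs*p[0]-sn*p[1],c[1]+sn*p[0]+cs*p[1],p[2]])
E
python3 - <<'E'
from h import *
from scipy.optimize import least_squares
t=lambda u,v:np.array([u/7+219.5,v/7+139.5]); s=lambda u,v:np.array([u/5+259.5,v/5+149.5])
L=[("top",(-.033,.110,.265),t(75,210)),("top",(-.033,-.110,.265),t(684,296)),("top",(-.065,.06,.253),t(198,320)),
("top",(.085,.11,.0735),t(205,55)),("top",(.085,-.11,.0735),t(694,125)),
("scene",(-.033,.110,.265),s(178,28)),("scene",(-.033,-.110,.265),s(228,250)),("scene",(-.065,.06,.253),s(132,88))]
f=lambda c:np.concatenate([proj(n,W(c,p))-px for n,p,px in L])
r=least_squares(f,[.6,0,0.1],loss="soft_l1");c=r.x;print(c,np.round(f(c).reshape(-1,2),1).tolist())
np.save("c.npy",c)
print("tip",W(c,(-.065,.06,.253)),"lip",W(c,(-.033,0,.263)))
E
```

```text
[ 0.64574343  0.05385657 -0.17551808] [[0.1, -0.6], [-0.5, -0.4], [0.4, -0.2], [-1.1, 0.3], [0.1, 0.4], [-0.3, 0.0], [-0.5, 0.6], [0.4, 0.9]]
tip [0.59221917 0.12428493 0.253     ] lip [0.61325044 0.05961898 0.263     ]
```

Residuals are about 1 px or less, so the fit is consistent with the stated sizes. Next step: check that the arm can reach the waypoints, then approach. The fingers will be shut with their closing line along the case's x, in front of the lip and to the right of the rod.

```bash
cat >> h.py <<'E'
c=np.load("c.npy"); cs,sn=np.cos(c[2]),np.sin(c[2])
ex=np.array([cs,sn,0]); ey=np.array([-sn,cs,0]); ez=np.array([0,0,1.])
def R(s): y=s*ex; z=-ez; return np.column_stack([np.cross(y,z),y,z])
R0,phi0=.2256,.2235
def fing(th,y,dz=.033,off=.0225):  # finger centre carrying the lid at th
    p=phi0+th; return W(c,(.085-R0*np.cos(p)-off,y,.0705+R0*np.sin(p)-dz))
E
python3 - <<'E'
from h import *
close_gripper(20)
p=current_eef_pos(); line_to([p[0],p[1],.42],velocity=.2)
q0=np.array(current_q()); best=None
for s in(1,-1):
    g=[ik(P,R(s)) for P in [W(c,(-.061,.03,.42)),W(c,(-.061,.03,.228)),W(c,(-.061,.075,.228)),fing(.3,.07),fing(0,.07),W(c,(-.19,.07,.087)),W(c,(-.19,.07,.3))]]
    if all(x is not None for x in g):
        d=np.abs(np.array(g[0])-q0).max(); print(s,d,np.round(g,0).tolist())
        if best is None or d<best[0]: best=(d,s)
    else: print(s,[x is not None for x in g])
s=best[1]; np.save("s.npy",s)
movep(W(c,(-.061,.03,.42)),R(s))
print(line_to(W(c,(-.061,.03,.228)),velocity=.08,force_limit=4))
print(current_eef_pos(),current_contact_force(),current_time_s(),current_width())
import cv2
for n in("scene","top"):cv2.imwrite(n+"2.png",capture(n)[:,:,::-1])
a=cv2.imread("top2.png")[110:250,200:360];b=cv2.imread("scene2.png")[100:240,230:390]
cv2.imwrite("pics/a2.png",cv2.resize(np.hstack([a,b]),None,fx=2.5,fy=2.5,interpolation=cv2.INTER_CUBIC))
E
```

```text
1 62.101426379452555 [[11.0, 33.0, -46.0, 77.0, 24.0, 80.0, -45.0], [6.0, 41.0, -35.0, 94.0, 28.0, 53.0, -50.0], [3.0, 43.0, -38.0, 91.0, 31.0, 56.0, -55.0], [-2.0, 44.0, -32.0, 107.0, 35.0, 39.0, -65.0], [-7.0, 48.0, -25.0, 113.0, 41.0, 28.0, -72.0], [-14.0, 46.0, -16.0, 118.0, 34.0, 20.0, -68.0], [15.0, 37.0, -66.0, 105.0, 38.0, 63.0, -75.0]]
-1 132.17590166188586 [[20.0, 41.0, -72.0, 76.0, 39.0, 89.0, 123.0], [21.0, 54.0, -72.0, 94.0, 54.0, 73.0, 109.0], [16.0, 56.0, -72.0, 91.0, 54.0, 75.0, 106.0], [16.0, 59.0, -72.0, 106.0, 63.0, 66.0, 90.0], [15.0, 66.0, -72.0, 112.0, 72.0, 65.0, 81.0], [14.0, 65.0, -72.0, 117.0, 73.0, 64.0, 75.0], [17.0, 40.0, -72.0, 105.0, 42.0, 67.0, 101.0]]
False
[0.59106925 0.09413416 0.22829607] [-0.24719349 -0.50167041 -0.7315897 ] 7.7833 0.00030309790891432916
```

View pics/a2.png

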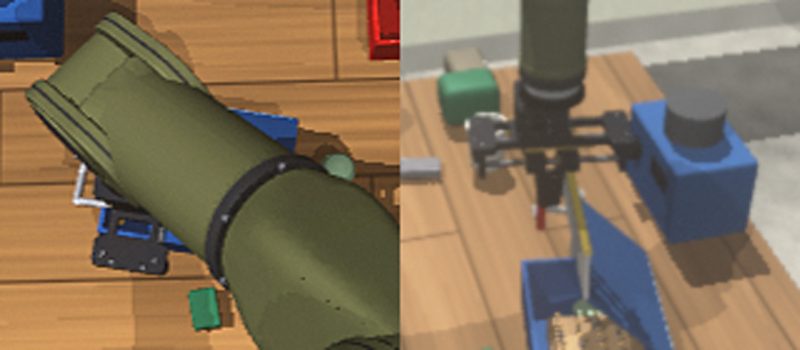

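In the right half, the shut fingers (550,185) stand in front of the yellow edge, just to the right of the red rod (541,215), with the body above the lip. Now I'll push to the left.

Run:
```python
from h import *
import cv2
f0=np.array(current_contact_force())
for y in np.arange(.045,.0761,.004):
    line_to(W(c,(-.061,y,.228)),velocity=.025)
    f=np.array(current_contact_force())-f0
    print(round(y,3),"fx %.2f fy %.2f fz %.2f"%(f@ex,f@ey,f[2]))
    if f@ex<-1.2: break
wait(.3)
f=np.array(current_contact_force())-f0; print("fx %.2f fy %.2f fz %.2f"%(f@ex,f@ey,f[2]),current_time_s())
im=capture("scene")[100:240,230:390,::-1]
cv2.imwrite("pics/a3.png",cv2.resize(im,None,fx=4,fy=4,interpolation=cv2.INTER_CUBIC))
```

```text
0.045 fx -0.26 fy 0.77 fz -1.17
0.049 fx 0.30 fy 0.21 fz -1.23
0.053 fx 0.48 fy 0.85 fz -0.62
0.057 fx -0.13 fy 1.32 fz -0.71
0.061 fx -0.74 fy 0.38 fz -0.86
0.065 fx -1.39 fy 0.65 fz -0.05
fx -1.17 fy 0.63 fz -0.70 10.475
```

View pics/a3.png

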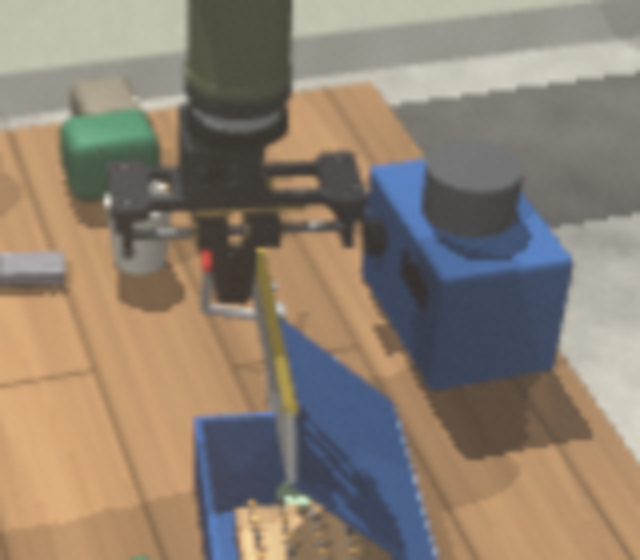

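The rod (205,260) has moved left and the near lip end is at (290,408). It isn't clear the pin has slipped, so I'll push the last few mm and measure the lid angle from the lip pixel.

Run:
```python
from h import *
import cv2
for th in(.8,.75,.7,.65):
    p=phi0+th; print(th,proj("scene",W(c,(.085-R0*np.cos(p),-.11,.0725+R0*np.sin(p)))))
for y in(.069,.073,.077):
    line_to(W(c,(-.061,y,.228)),velocity=.025)
    f=np.array(current_contact_force()); print(y,"fx %.2f fy %.2f fz %.2f"%(f@ex,f@ey,f[2]))
wait(.5)
f=np.array(current_contact_force()); print("fx %.2f fy %.2f fz %.2f"%(f@ex,f@ey,f[2]),current_time_s())
im=capture("scene")[140:220,250:350,::-1]
cv2.imwrite("pics/a4.png",cv2.resize(im,None,fx=7,fy=7,interpolation=cv2.INTER_CUBIC))
```

```text
0.8 [304.77685576 200.01365959]
0.75 [301.2689205  201.88797547]
0.7 [297.88668    203.87378981]
0.65 [294.64036156 205.96343521]
0.069 fx -0.63 fy 0.52 fz -0.38
0.073 fx -0.79 fy 1.03 fz 0.10
0.077 fx -1.40 fy 0.54 fz -0.24
fx -1.82 fy 1.45 fz 0.89 11.95
```

View pics/a4.png

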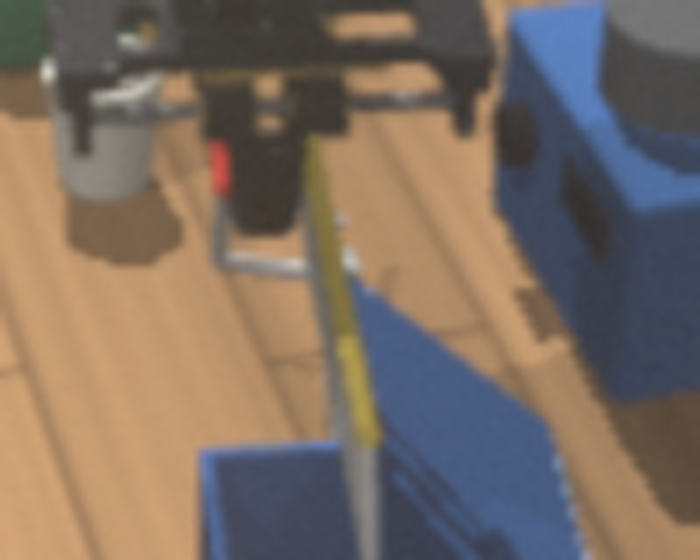

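The lip end is at about (302,202) in the full image, which gives θ≈0.755. The lid has therefore slipped off the pin and leans on the finger, and the stay has swung out. Now I'll retreat along the arc.

Run:
```python
from h import *
import cv2
for th in(.65,.5,.35,.22,.12):
    line_to(fing(th,.077),velocity=.03)
    f=np.array(current_contact_force()); print(th,"fx %.2f fy %.2f fz %.2f"%(f@ex,f@ey,f[2]))
x=.085-R0*np.cos(phi0+.12)-.0225; z=fing(.12,0)[2]
for i in range(1,5):
    line_to(W(c,(x-.005*i,.077,z-.003*i)),velocity=.008)
    f=np.array(current_contact_force()); print(i,"fx %.2f fy %.2f fz %.2f"%(f@ex,f@ey,f[2]))
print(current_time_s(),current_eef_pos())
im=capture("scene")[130:250,240:360,::-1]
cv2.imwrite("pics/a5.png",cv2.resize(im,None,fx=5,fy=5,interpolation=cv2.INTER_CUBIC))
for th in(0,.05,.1):
    p=phi0+th; print(th,(proj("scene",W(c,(.085-R0*np.cos(p),-.11,.0725+R0*np.sin(p))))-[240,130])*5)
```

```text
0.65 fx -3.21 fy -0.20 fz 3.04
0.5 fx -1.49 fy 0.18 fz 0.11
0.35 fx -1.68 fy -0.99 fz -0.40
0.22 fx -1.30 fy 0.24 fz -1.23
0.12 fx -2.53 fy 0.03 fz -0.09
1 fx -1.68 fy 0.42 fz 0.16
2 fx 0.47 fy -0.42 fz 0.06
3 fx 0.48 fy 0.27 fz -0.17
4 fx 0.35 fy 0.46 fz 0.89
21.15 [0.4919166  0.15936261 0.10148688]
0 [140.03005799 543.84786657]
0.05 [144.59959644 530.46893257]
0.1 [150.14782808 517.06713747]
```

View pics/a5.png

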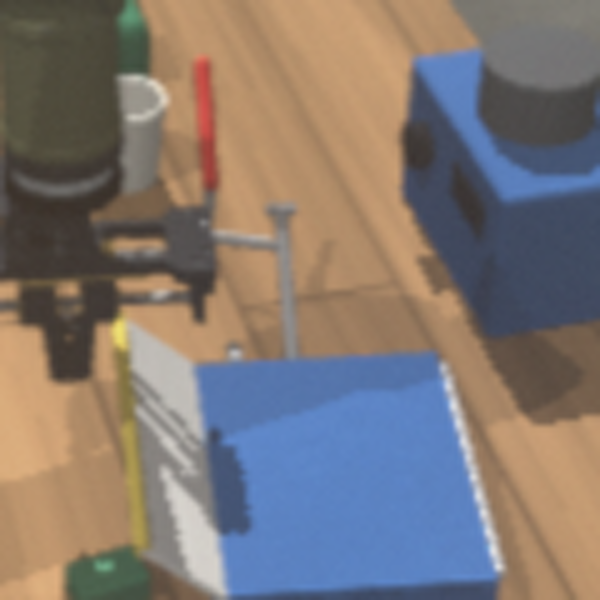

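The lip's near end is at (140,545), matching the prediction for θ=0, so the lid is shut. The stay (rod tip at (202,60)) needs a check: I'll compare its angle with prediction, retreat clear, and look again.

Run:
```python
from h import *
import cv2
def tip(a): 
    y,z=.06-.113,.223; return W(c,(-.065,.113+y*np.cos(a)+z*np.sin(a),.03+z*np.cos(a)-y*np.sin(a)))
for a in(0,.1,.3,.5,.7,.9): print(a,(proj("scene",tip(a))-[240,130])*5)
s=float(np.load("s.npy"))
P=lambda x,y,z:W(c,(x,y,z))
print(line_to(P(-.20,.077,.101),velocity=.08,force_limit=6))
print(line_to(P(-.20,.0,.40),velocity=.15,force_limit=6))
wait(.5); print(current_time_s(),current_contact_force())
im=capture("scene")[130:250,240:360,::-1]
cv2.imwrite("pics/a6.png",cv2.resize(im,None,fx=5,fy=5,interpolation=cv2.INTER_CUBIC))
```

```text
0 [231.34711929 190.10253667]
0.1 [227.56897082 163.32321338]
0.3 [219.94331131 119.87035739]
0.5 [212.55868595  90.86345201]
0.7 [205.75139289  76.53618934]
0.9 [199.77442586  76.26484187]
False
False
24.4333 [ 1.04591798 -0.55875042  0.75146338]
```

View pics/a6.png

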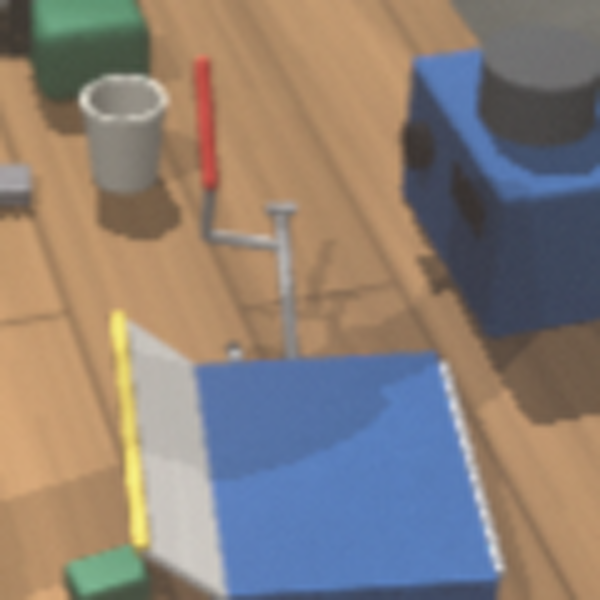

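The rod tip at (202,60) fits a stay angle of about 0.8–0.9 rad. The lid lies flat, with its lip end at (140,545). The cup and the block look undisturbed, and the hand is clear.

```bash
python3 -c "
from station import *
wait(.5); print(job_done())"
```

```text
the job is handed in; nothing more can be done
None
```

I pushed the stay aside and lowered the lid on the finger until shut; the last picture shows it flat, the stay swung out (roughly 0.8–0.9 rad) and the hand clear; the job is handed in, with no verdict returned.

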